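# Set the conference hub four clicks and put out the microphone

### The arm

A 7-joint arm with a two-finger parallel gripper is mounted at the origin on the work surface. World frame = base frame: x ahead of the robot, y to its left, z up, the work surface at z = 0. Lengths are in m, angles in rad, forces in N, time in s.
With the tool pointing down it reaches from about 0.4 to 0.85 m from the base axis. Payload 10.4 kg.
Tool frame: the origin (TCP) lies between the finger pads; the fingertips stand 11 mm ahead of it and the grasp point (between the pads) lies 8 mm behind it; x points along the fingers, y is the direction in which the jaws open and shut, and the axes are right-handed (so a half turn about x gives the same grasp; the last joint's range is limited). The gripper opens to 87 mm and grips with 3 to 60 N. Pads are 19 mm wide; open, the fingers measure 117 mm over their backs; the gripper's body (75 mm by 190 mm) begins 51 mm behind the grasp point.
Start: joints at [-1.305, 0.332, -0.065, 1.46, 0.022, 1.35, -0.088], TCP at [0.178, 0.599, 0.234] pointing down, gripper open.
Joint ranges: [-2.6, 2.6], [-0.5, 2.12], [-1.47, 1.34], [0.16, 2.42], [-1.27, 4.41], [0.06, 2.06], [-2.6, 2.6]. Speed limits (rad/s): [2.22, 2.22, 2.79, 2.79, 3.14, 3.14, 3.14].

### API

Orientations are given as a unit quaternion [x, y, z, w].
In Python, from bench import r, cams, ticket gives the robot as it stands. The module is installed in compiled form; this text tells all that it offers.
- The arm moves only by the tool drive_tool, never from a script. Its argument "moves" is text: rows parted by semicolons, each of 5 numbers parted by spaces: the shift along the world's x, y, z in m, then the turn about the world's z in degrees, then the closure, from 0 (fully open) to 1 (shut). In form: x y z twist grip; .... A call has 1 to 20 rows; each row shifts and turns the commanded pose from where the row before left it; what a row does not reach is not made up. A row lasts 1/8 s, in which the tool goes at most 62.5 mm and 10.7 degrees, less where a joint would pass 70% of its speed; a pose out of reach is approached as far as the arm can. A call is refused whole if a number of a shift passes 0.0625 or a number of a turn 10.7, either way. A call with a gripper value outside its range is refused whole. The fingers move at their own pace and stop on an object; "newtons" is the grip in N (left out, the last holds). Time passes only in rows, so rows that do not move let the fingers close. It gives the time, the measured TCP pose, the force and the opening at its end, in the units of the state.
- r.read_state(): the state, without advancing time (a new reading comes with each control period).
- cams.camera(name): name is "side" or "top" or "wrist"; returns a dict with "color" (384x512x3 uint8, red, green, blue), "fx", "fy", "cx", "cy" (pixels), "distortion" ([k1, k2, p1, p2, k3] as OpenCV has them; the pictures are not rectified), "extrinsics" (4x4, takes a point from camera to world coordinates). Camera axes: x right, y down, z forward; pixel columns grow to the right and rows downward; lengths in m; the calibration is good to about 2 mm. A picture is of the moment at which its call begins. There is no depth.
- ticket.close_job(): hands the job in, once; it reports no verdict.
The state is a dict: "time": time; "joint_positions": joint angles; "joint_vel": joint speeds; "joint_torque": joint torques, N m; "ee_pos": TCP position; "eef_rot": TCP orientation; "ft_force": force on the tool from outside, world axes, zero at the start; "torque": the same for the moment, N m; "width": finger opening in m.
Only numpy, scipy, OpenCV 4.12 (cv2) and the standard library are available. Lean on these libraries where they do the work, as an engineer would, in place of code of your own. Each camera call takes 0.05 s, during which the arm holds its last target.

### The job

Get the meeting table's microphone ready: turn the selector knob on the audio hub's sloping panel anticlockwise all the way to its end stop (the position of the biggest dot), then clockwise exactly four clicks, to the fourth dot from there, and let go of it. Then pull the microphone pod by its stem out of the snug foam cutout in its case and gently stand it upright in the middle of the round cork mat, keeping it upright on the way. Leave the cup, bowl, phone, stapler and board eraser where they are.

Things in the scene. Friction and masses are not known exactly. Their poses are not given: they have to be found in the camera images.
- hub: Grey and black audio hub, fixed, 170 mm deep, 150 wide, 120 high at the back. Origin on the table under its middle; x points from its low front edge to its high back, z up. Its panel rises 30 deg towards +x: outward normal (-0.5, 0, 0.866) in the hub frame. The knob's axis is that normal through the panel's centre (0, 0, 75 mm). Eight flat white dots, one per detent, the biggest at the first.
- knob (a joint): Angle (rad) of the black selector knob, growing clockwise looking onto the panel. Eight detents 30 deg (0.5236) apart: the first at 0, the fourth click from it at 2.094, the last at 3.665; hard stops 0.09 beyond first and last. A click takes up to about 0.2 N m; let go between detents, it springs to the nearer one. Starts at an unknown detent, second to fifth.
- knob_grip (a point): Point on the knob's axis 30 mm out from the panel, on the part to grip; z axis = knob's axis (outward), turns with the knob. Disc 72 mm across, top 13 mm above the panel; on it a grip bar 66 long, 16 wide, top 45 mm above the panel. At joint 0 the bar's white-marked end points 60 deg left (anticlockwise) of straight up the slope, at 1.047 straight up, at 2.094 60 deg right.
- case: Open black case with grey foam, fixed, 144 x 144 mm, 50 high (foam top at 45). Origin under its middle, z up. Square cutout in its middle, 22 mm deep (floor 23 mm above the table), holds the foot of the microphone pod; a springy foam cheek on its -y side pinches the foot: pulling the pod straight up takes about 10 to 16 N besides its weight, over 22 mm.
- pod: Microphone pod: black square foot 56 x 56 mm, 30 high, upright round stem 24 mm in diameter from the foot to 112 mm above the underside; about 0.28 kg. Origin at the centre of its underside, z along the stem. Starts upright in the case's cutout, its sides parallel to the case's.
- pod_grip (a point): Point on the axis of the pod's stem, 80 mm above its underside, at the place to grip.
- mat: Round cork mat, 130 mm across, 4 mm thick, fixed flat on the table. Origin at the centre of its underside on the table.
- cup: Paper-brown cup, 76 mm across, 95 mm high, standing beyond the task's things; origin under it. Bystander.
- bowl: White bowl, 100 mm across, 50 mm high, beyond the task's things; origin under it. Bystander.
- phone: Flat beige phone, 150 x 74 x 9 mm, lying nearer the robot; origin under its middle. Bystander.
- stapler: Black stapler, 130 x 36 mm, 38 mm high, nearer the robot; origin under its middle. Bystander.
- eraser: Blue felt board eraser, 120 x 50 x 30 mm, nearer the robot; origin under its middle. Bystander.
Things that resemble listed ones, but are neither listed nor needed, are in the scene too. What is shaped like the pod but pink or turquoise is not meant.

How it is judged:
On the way, in this order (a step that is already met when the one before it is completed fails the run):
1. the knob is turned anticlockwise to its end stop (first detent or beyond) (value of joint knob below 0.08 rad), for 0.1 s.
2. the knob rests four clicks clockwise of the first detent, let go (value of joint knob between 1.9644 and 2.2244 rad and contact force between the fingers and knob below 0.5 N), for 0.3 s.
3. the pod is pulled up clear of the case's cutout (z of pod in the frame of case above 0.05 m), for 0.1 s.
At the end, for the whole second after the job is handed in: The knob rests at the fourth click from its first detent (within 0.13 rad of 2.094) and the pod stands upright (within 0.08 rad), released and at rest, on the cork mat, its centre within 25 mm of the mat's centre (value of joint knob between 1.9644 and 2.2244 rad and horizontal distance between pod and mat below 0.025 m and height (world z) of pod between 0 and 0.008 m and angle between pod's own z axis and vertical below 0.08 rad and linear speed of pod below 0.02 m/s and contact force between the fingers and pod below 0.3 N); the robot touches nothing.
It fails at once if the pod is tipped more than 35 degrees (angle between pod's own z axis and vertical above 0.61 rad).
It fails at once if the pod is dropped or pushed hard onto the mat (more than 60 N) (contact force between pod and mat above 60 N).
It fails at once if a bystander is moved by more than 30 mm or tipped (distance of any of cup, bowl, phone, stapler, eraser from where it was at the start of the episode above 0.03 m or angle between cup's own z axis and vertical above 0.5 rad).
It also fails if it takes over 70 s, if anything falls off the work surface, if the arm or the gripper's body presses on something with over 40 N, if the wrist force passes 120 N, or if a joint passes its speed limit or range.

## Working session

There is one attempt and no reset: what is moved stays moved. The work goes in short steps, Python scripts to look and compute and a tool call to move; the robot and the scene stay as the last step left them, time stands still between calls to the robot, and variables do not carry over. Pictures are saved under pics/ and viewed, and the job is handed in when it is done.

Besides the shell and the picture viewer there is one more tool, called as a command line: name --argument value ..., lists and objects as JSON in quotes. drive_tool: Moves the arm, as the interface text tells. Its arguments: {"type":"object","properties":{"moves":{"type":"string"},"newtons":{"type":"number"}},"required":["moves"]}

```bash
mkdir -p pics; cat > h.py <<'E'
import numpy as np, cv2
from bench import r,cams,ticket
def snap(name,tag):
    c=cams.camera(name); np.savez(f'pics/{tag}.npz',**{k:np.array(v) for k,v in c.items()})
    cv2.imwrite(f'pics/{tag}.png',cv2.cvtColor(c['color'],cv2.COLOR_RGB2BGR)); return c
def load(tag): return dict(np.load(f'pics/{tag}.npz'))
def K(c): return np.array([[c['fx'],0,c['cx']],[0,c['fy'],c['cy']],[0,0,1]],float)
def ray(c,uv):
    p=cv2.undistortPoints(np.array([[uv]],float),K(c),np.array(c['distortion'],float))[0,0]
    T=np.array(c['extrinsics']); d=T[:3,:3]@[p[0],p[1],1]; return T[:3,3],d
def onz(c,uv,z):
    o,d=ray(c,uv); return o+d*(z-o[2])/d[2]
def proj(c,P):
    T=np.linalg.inv(np.array(c['extrinsics'])); 
    return cv2.projectPoints(np.array(P,float).reshape(-1,1,3),cv2.Rodrigues(T[:3,:3])[0],T[:3,3],K(c),np.array(c['distortion'],float))[0][:,0]
def crop(tag,x0,y0,x1,y1,s,out):
    im=cv2.imread(f'pics/{tag}.png')[y0:y1,x0:x1]; cv2.imwrite(f'pics/{out}.png',cv2.resize(im,None,fx=s,fy=s,interpolation=cv2.INTER_CUBIC))
E
python3 - <<'E'
from h import *
for n in('side','top','wrist'):
    c=snap(n,n+'0'); print(n,c['fx'],np.round(c['extrinsics'],3).tolist())
print(r.read_state())
E
```

```text
side 395.9877620819458 [[0.732, -0.352, 0.583, -0.149], [-0.681, -0.41, 0.607, -0.664], [0.025, -0.842, -0.539, 0.743], [0.0, 0.0, 0.0, 1.0]]
top 488.9427225263798 [[0.019, -0.994, 0.111, 0.354], [-1.0, -0.02, -0.013, 0.053], [0.015, -0.111, -0.994, 1.635], [0.0, 0.0, 0.0, 1.0]]
wrist 311.1134683885388 [[0.286, 0.93, 0.23, 0.114], [0.958, -0.278, -0.07, 0.617], [-0.001, 0.241, -0.971, 0.383], [0.0, 0.0, 0.0, 1.0]]
{'time': 0.15, 'joint_positions': array([-1.3046107 ,  0.33266755, -0.06468357,  1.46071615,  0.02161201,
        1.34987706, -0.08847703]), 'joint_vel': array([ 2.20672057e-04, -3.21323554e-03, -1.82582648e-03, -1.47378855e-03,
        2.66601939e-05,  1.65028482e-04,  9.84706619e-04]), 'joint_torque': array([ 7.07923919e-04, -6.23630691e+01,  2.47607217e-02, -3.90142536e+01,
       -6.11965894e-02,  3.73800995e-02,  1.47870646e-04]), 'ee_pos': array([0.17793082, 0.59886798, 0.232989  ]), 'eef_rot': array([ 0.10139487,  0.69977866, -0.10208013,  0.69972034]), 'ft_force': array([ 1.07544522, -0.61293106,  0.81548697]), 'torque': array([-0.02205434,  0.0032674 , -0.02201128]), 'width': 0.08687844820232954}
```

View pics/top0.png

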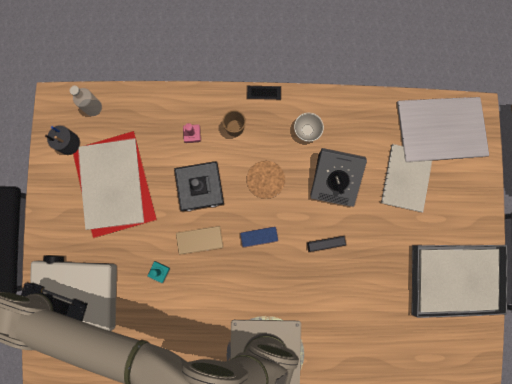

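View pics/side0.png

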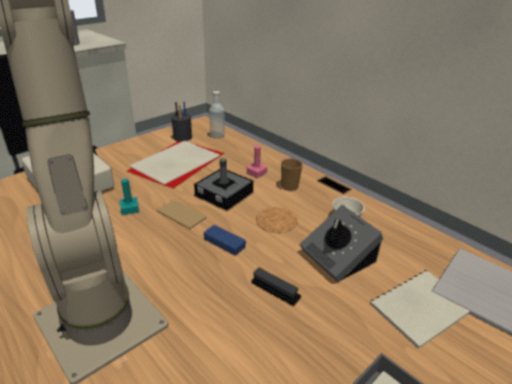

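Top view: the hub's knob is at about (338,180), the case with the black pod at (199,186), and the cork mat at (266,180). Three things could be taken for the pod: the black one at (197,184), the pink one at (192,132) and the turquoise one at (158,272). I choose the black one in the case and check it in a close crop.

```bash
python3 - <<'E'
from h import *
crop('top0',300,140,375,215,8,'hubc'); crop('top0',165,150,300,220,5,'casec'); crop('side0',290,190,390,285,6,'hubs'); crop('side0',185,150,305,240,6,'cases')
E
```

```text
(no output)
```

View pics/hubc.png

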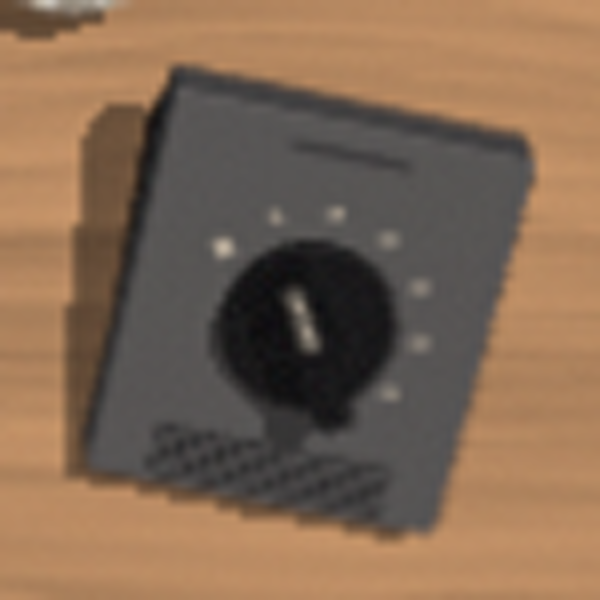

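View pics/casec.png

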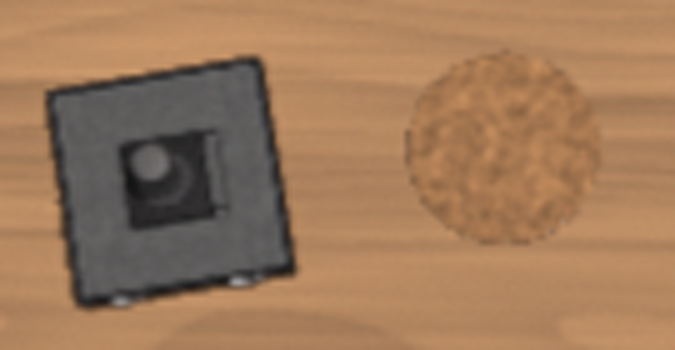

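View pics/hubs.png

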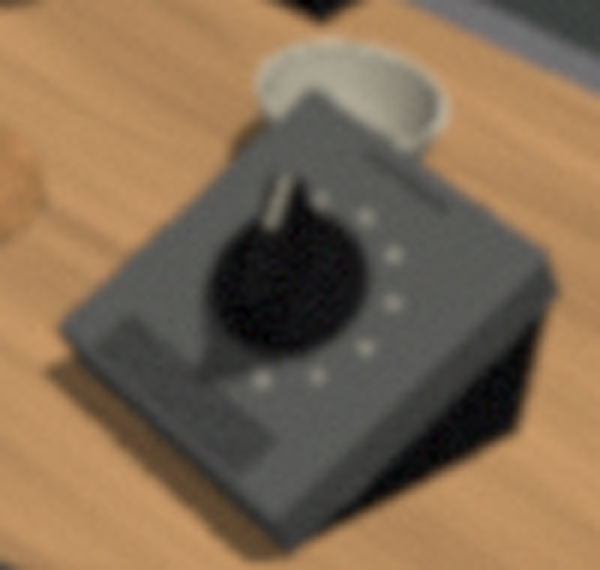

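View pics/cases.png

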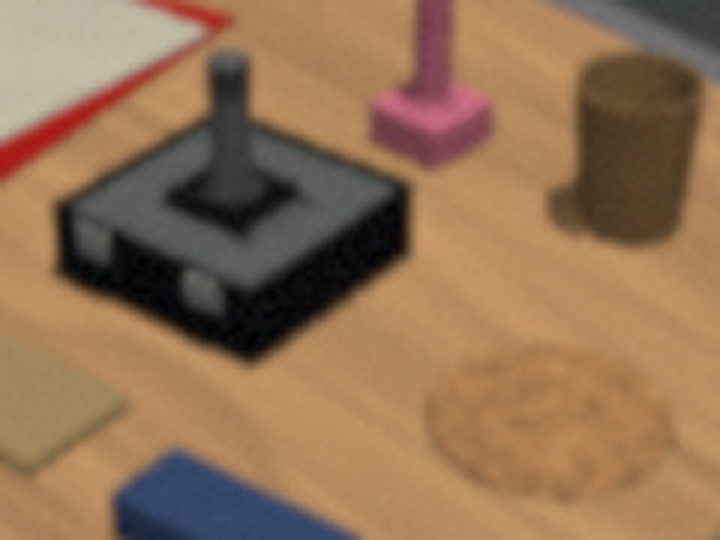

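Top view: the white mark points about 30° left of straight up the slope, so the knob starts at about the second detent. The biggest dot is at upper left. The pod in the case is black, with a square foot. Next I fit the poses.

```bash
python3 - <<'E'
from h import *
from scipy.optimize import least_squares
t=load('top0'); s=load('side0')
td=np.array([(223,247),(276,215),(336,213),(388,240),(418,287),(420,342),(390,392)])/8+[300,140]-.5+.5/8
sd=np.array([(322,200),(365,217),(393,254),(393,303),(365,349),(318,377),(262,380)])/6+[290,190]-.5
def dots(p):
    x,y,yaw,R=p; c,sn=np.cos(yaw),np.sin(yaw)
    Rz=np.array([[c,-sn,0],[sn,c,0],[0,0,1]])
    a=np.radians(-60+30*np.arange(8)); u=np.array([.866,0,.5]); ri=np.array([0,-1,0])
    P=np.array([0,0,.0755])+R*(np.cos(a)[:,None]*u+np.sin(a)[:,None]*ri)
    return P@Rz.T+[x,y,0]
f=lambda p:np.r_[(proj(t,dots(p))[:7]-td).ravel(),(proj(s,dots(p))[1:]-sd).ravel()]
q=least_squares(f,[.5,-.12,-.2,.045]); print('hub',np.round(q.x,4),np.round(q.fun,1))
for nm,sl in(('top only',slice(0,14)),('side only',slice(14,28))):
    q2=least_squares(lambda p:f(p)[sl],q.x);print(nm,np.round(q2.x,4))
# case corners at z .05 in top
cc=np.array([(48,92),(262,57),(296,270),(78,306)])/5+[165,150]-.4
P=np.array([onz(t,u,.05) for u in cc]);print(P.round(3),P.mean(0).round(4),'yaw',np.degrees(np.arctan2(*(P[0]+P[1]-P[2]-P[3])[[1,0]])))
sc=np.array([(62,207),(238,112),(408,190),(250,290)])/6+[185,150]-.4
P=np.array([onz(s,u,.05) for u in sc]);print('side',P.round(3),P.mean(0).round(4))
m=np.array([(405,148),(601,148),(505,50),(505,245)])/5+[165,150]-.4
print('mat top',np.mean([onz(t,u,.004) for u in m],0).round(4))
m=np.array([(427,415),(677,420),(540,343),(560,497)])/6+[185,150]-.4
print('mat side',np.mean([onz(s,u,.004) for u in m],0).round(4), [onz(s,u,.004).round(3) for u in m])
print('stem top', onz(t,np.array([152,165])/5+[165,150]-.4,.135), onz(s,np.array([229,60])/6+[185,150]-.4,.135))
E
```

```text
hub [ 0.5778 -0.2263 -0.1785  0.0466] [-0.2 -0.7 -0.4 -0.5 -0.4 -0.6 -0.4 -0.8 -0.3 -0.7 -0.5 -0.7 -0.3 -0.8
 -0.5  1.  -0.   1.2 -0.2  1.2 -0.2  1.  -0.1  0.7 -0.4  0.8 -0.2  1.1]
top only [ 0.5756 -0.2273 -0.1817  0.0469]
side only [ 0.5816 -0.224  -0.1785  0.047 ]
[[0.606 0.308 0.05 ]
 [0.632 0.168 0.05 ]
 [0.492 0.142 0.05 ]
 [0.466 0.283 0.05 ]] [0.549  0.2253 0.05  ] yaw 10.347021331825339
side [[0.474 0.28  0.05 ]
 [0.616 0.3   0.05 ]
 [0.632 0.169 0.05 ]
 [0.501 0.148 0.05 ]] [0.5558 0.2246 0.05  ]
mat top [0.5818 0.0063 0.004 ]
mat side [0.5868 0.008  0.004 ] [array([0.539, 0.052, 0.004]), array([ 0.635, -0.037,  0.004]), array([0.63 , 0.059, 0.004]), array([ 0.543, -0.042,  0.004])]
stem top [0.54809534 0.22792009 0.135     ] [0.55414981 0.22958484 0.135     ]
```

```bash
python3 - <<'E'
from h import *
from scipy.spatial.transform import Rotation as R
s=r.read_state(); M=R.from_quat(s['eef_rot']).as_matrix(); print(M.round(3)); print(np.degrees(np.arctan2(M[1,1],M[0,1])))
print(np.degrees(np.arctan2(s['ee_pos'][1],s['ee_pos'][0])))
E
```

```text
[[-0.     0.285  0.959]
 [-0.001  0.959 -0.285]
 [-1.    -0.001  0.   ]]
73.45530837484225
73.4526878299013
```

View pics/wrist0.png

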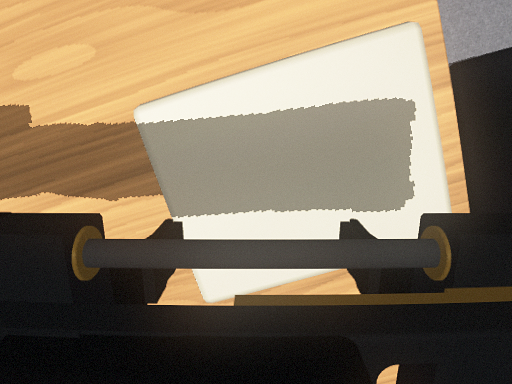

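drive_tool --moves "0.017 -0.043 0.003 -7 0;0.017 -0.043 0.003 -7 0;0.017 -0.043 0.003 -7 0;0.017 -0.043 0.003 -7 0;0.017 -0.043 0.003 -7 0;0.017 -0.043 0.003 -7 0;0.017 -0.043 0.003 -7 0;0.017 -0.043 0.003 -7 0;0.017 -0.043 0.003 -7 0;0.017 -0.043 0.003 -7 0;0.017 -0.043 0.003 -7 0;0.017 -0.043 0.003 -7 0;0.017 -0.043 0.003 -7 0;0.017 -0.043 0.003 -7 0;0.017 -0.043 0.003 -7 0;0.017 -0.043 0.003 -7 0;0.017 -0.043 0.003 -7 0;0.017 -0.043 0.003 -7 0;0.017 -0.043 0.003 -7 0;0.017 -0.043 0.003 -7 0"

```text
time: 2.65
ee_pos: [0.5186, -0.262, 0.2937]
eef_rot: [0.693, 0.143, -0.692, 0.143]
ft_force: [0.2, 0.7, 0.3]
width: 0.0871
```

```bash
cat >> h.py <<'E'
from scipy.spatial.transform import Rotation as Rr
def st():
    s=r.read_state(); M=Rr.from_quat(s['eef_rot']).as_matrix()
    print('t',round(s['time'],2),'p',s['ee_pos'].round(4),'yaw',round(float(np.degrees(np.arctan2(M[1,1],M[0,1]))),1),'F',s['ft_force'].round(1),'w',round(s['width'],4),'q7',s['joint_positions'][6].round(2)); return s
E
python3 -c "
from h import *
st();snap('wrist','w1')"
```

```text
t 2.65 p [ 0.5186 -0.262   0.2937] yaw -66.7 F [0.2 0.7 0.3] w 0.0871 q7 -0.59
```

View pics/w1.png

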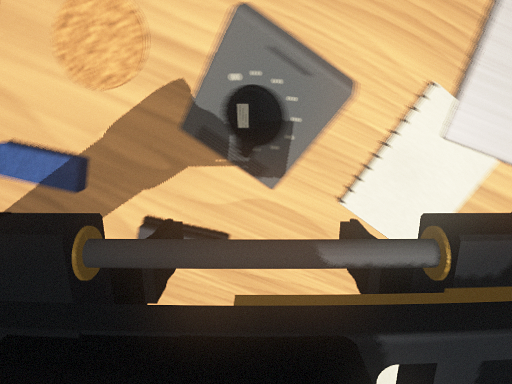

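Wrist view: the hub is at about (270,95), the biggest dot at (235,77), and the white mark on the bar at about (243,115). The shot is motion-blurred, so I retake it enlarged.

```bash
python3 -c "
from h import *
snap('wrist','w2');crop('w2',175,0,365,195,4,'w2c');st()"
```

```text
t 2.75 p [ 0.5178 -0.2651  0.2926] yaw -67.0 F [-1.   0.4 -0.9] w 0.0872 q7 -0.59
```

View pics/w2c.png

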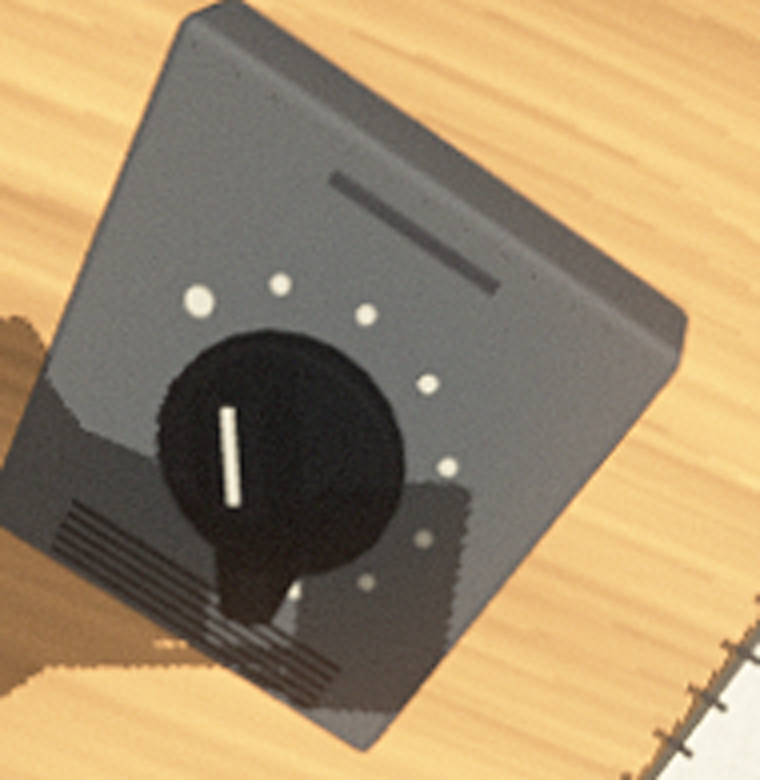

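```bash
cat > hub.py <<'E'
from h import *
from scipy.optimize import least_squares
def rz(yaw): 
    c,s=np.cos(yaw),np.sin(yaw); return np.array([[c,-s,0],[s,c,0],[0,0,1]])
U=np.array([.8660254,0,.5]);RI=np.array([0,-1.,0]);N=np.array([-.5,0,.8660254])
def pt(p,a,rad,h):  # a deg right of up
    a=np.radians(a);return rz(p[2])@(np.array([0,0,.075])+rad*(np.cos(a)*U+np.sin(a)*RI)+h*N)+[p[0],p[1],0]
E
python3 - <<'E'
from hub import *
c=load('w2')
d=np.array([(199,301),(280,285),(366,315),(428,384),(447,467),(424,539),(366,582)])/4+[175,0]-.4
f=lambda p:(proj(c,[pt(p,-60+30*k,p[3],.0005) for k in range(7)])-d).ravel()
q=least_squares(f,[.578,-.226,-.18,.047]);print(q.x.round(4),q.fun.round(1))
m=np.array([(228,408),(233,505)])/4+[175,0]-.4
g=lambda a:(proj(c,[pt(q.x,a[0],a[1],.045),pt(q.x,a[0],a[2],.045)])-m).ravel()
a=least_squares(g,[-30,.03,.005],x_scale=[10,.01,.01]);print(a.x,a.fun)
# mat
E
```

```text
[ 0.5771 -0.2257 -0.1783  0.0468] [ 0.   0.1  0.  -0.1 -0.   0.  -0.  -0.   0.1  0.  -0.2 -0.   0.1  0.1]
[-2.95308060e+01  3.08840932e-02  4.66952714e-03] [-0.04078759  0.00263695  0.28406475 -0.01856201]
```

```bash
cat > plan.py <<'E'
from hub import *
p=[.5771,-.2257,-.1783]
def tcp(a,rho=.022):
    Q=pt(p,a,rho,.036); d=pt(p,a,1,0)-pt(p,a,0,0); yaw=np.degrees(np.arctan2(d[1],d[0]))-90
    return np.r_[Q[:2],Q[2]+.001],yaw
def pads(T,yaw,g):
    y=np.array([np.cos(np.radians(yaw)),np.sin(np.radians(yaw)),0]);z=np.array([y[1],-y[0],0])
    out=[]
    for s in(1,-1):
        G=np.array([T+s*(g/2+k)*y+w*z+[0,0,v] for k in np.linspace(0,.015,6) for w in np.linspace(-.0095,.0095,9) for v in np.linspace(-.011,.03,21)]); out.append(G)
    return out
def inside(G,b):
    c=np.array(p[:2]+[0]);X=(G-c)@rz(p[2])-[0,0,.075]
    h=X@N;u=X@U;ri=X@RI;a=np.radians(b)
    l=u*np.cos(a)+ri*np.sin(a);s=-u*np.sin(a)+ri*np.cos(a)
    bar=(abs(s)<.008)&(abs(l)<.033)&(h<.045)&(h>.013)
    return bar.any()
def clear(G):
    c=np.array(p[:2]+[0]);X=(G-c)@rz(p[2])-[0,0,.075]
    h=X@N;rr=np.hypot(X@U,X@RI); return h.min(),(h[rr<.036].min()-.013 if (rr<.036).any() else 9)
def rng(T,yaw,g):
    A,B=pads(T,yaw,g); bs=np.arange(-100,120,1)
    free=[b for b in bs if not inside(A,b) and not inside(B,b)]
    return (min(free),max(free)) if free else None
E
python3 - <<'E'
from plan import *
for g in(.036,.044):
  for a in range(-80,91,10):
    T,y=tcp(a); yy=max(y,-150); print(g,a,T.round(4),round(y,1),rng(T,yy,g),[tuple(np.round(np.array(clear(G))*1e3,0)) for G in pads(T,yy,g)])
E
```

```text
0.036 -80 [ 0.5665 -0.2018  0.1091] -18.9 (np.int64(-94), np.int64(104)) [(np.float64(10.0), np.float64(-2.0)), (np.float64(36.0), np.float64(23.0))]
0.036 -70 [ 0.5695 -0.2033  0.1109] -27.7 (np.int64(-85), np.int64(114)) [(np.float64(10.0), np.float64(-2.0)), (np.float64(34.0), np.float64(22.0))]
0.036 -60 [ 0.5721 -0.2054  0.1127] -36.8 (np.int64(-74), np.int64(119)) [(np.float64(10.0), np.float64(-2.0)), (np.float64(33.0), np.float64(20.0))]
0.036 -50 [ 0.5744 -0.2081  0.1142] -46.2 (np.int64(-65), np.int64(119)) [(np.float64(11.0), np.float64(-1.0)), (np.float64(32.0), np.float64(19.0))]
0.036 -40 [ 0.5763 -0.2112  0.1156] -56.1 (np.int64(-55), np.int64(52)) [(np.float64(12.0), np.float64(0.0)), (np.float64(30.0), np.float64(17.0))]
0.036 -30 [ 0.5776 -0.2146  0.1167] -66.5 (np.int64(-45), np.int64(62)) [(np.float64(14.0), np.float64(3.0)), (np.float64(28.0), np.float64(15.0))]
0.036 -20 [ 0.5783 -0.2183  0.1175] -77.4 (np.int64(-36), np.int64(71)) [(np.float64(17.0), np.float64(5.0)), (np.float64(26.0), np.float64(13.0))]
0.036 -10 [ 0.5785 -0.2221  0.118 ] -88.7 (np.int64(-100
[... 3488 characters left out ...]
2413  0.1142] -154.2 (np.int64(-47), np.int64(74)) [(np.float64(33.0), np.float64(21.0)), (np.float64(10.0), np.float64(-1.0))]
0.044 60 [ 0.5654 -0.2429  0.1127] -163.7 (np.int64(-100), np.int64(82)) [(np.float64(33.0), np.float64(22.0)), (np.float64(10.0), np.float64(-3.0))]
0.044 70 [ 0.5621 -0.244   0.1109] -172.7 (np.int64(-100), np.int64(94)) [(np.float64(33.0), np.float64(24.0)), (np.float64(10.0), np.float64(-3.0))]
0.044 80 [ 0.5588 -0.2444  0.1091] -181.5 (np.int64(-95), np.int64(98)) [(np.float64(33.0), np.float64(26.0)), (np.float64(10.0), np.float64(-3.0))]
0.044 90 [ 0.5555 -0.2442  0.1072] -190.2 None [(np.float64(33.0), np.float64(33.0)), (np.float64(10.0), np.float64(-3.0))]
```

```bash
cat >> plan.py <<'E'
def rng(T,yaw,g,a):
    A,B=pads(T,yaw,g); f=lambda b: not inside(A,b) and not inside(B,b)
    s=[b for b in range(a-15,a+16) if f(b)]
    if not s: return None
    s0=min(s,key=lambda b:abs(b-a));lo=hi=s0
    while f(lo-1) and lo>-150:lo-=1
    while f(hi+1) and hi<150:hi+=1
    return lo,hi
E
python3 - <<'E'
from plan import *
for g in(.036,):
  for a in range(-80,91,10):
    T,y=tcp(a);T[2]+=.006; yy=max(y,-155); print(a,T.round(4),round(y,1),rng(T,yy,g,a),[tuple((np.array(clear(G))*1e3).round().tolist()) for G in pads(T,yy,g)])
E
```

```text
-80 [ 0.5665 -0.2018  0.1151] -18.9 (-94, -71) [(16.0, 3.0), (41.0, 28.0)]
-70 [ 0.5695 -0.2033  0.1169] -27.7 (-85, -61) [(15.0, 3.0), (40.0, 27.0)]
-60 [ 0.5721 -0.2054  0.1187] -36.8 (-74, -51) [(16.0, 5.0), (38.0, 25.0)]
-50 [ 0.5744 -0.2081  0.1202] -46.2 (-65, -40) [(16.0, 6.0), (37.0, 24.0)]
-40 [ 0.5763 -0.2112  0.1216] -56.1 (-55, -29) [(18.0, 8.0), (35.0, 22.0)]
-30 [ 0.5776 -0.2146  0.1227] -66.5 (-45, -17) [(19.0, 9.0), (34.0, 21.0)]
-20 [ 0.5783 -0.2183  0.1235] -77.4 (-36, -5) [(22.0, 11.0), (32.0, 19.0)]
-10 [ 0.5785 -0.2221  0.124 ] -88.7 (-27, 7) [(25.0, 13.0), (30.0, 17.0)]
0 [ 0.5781 -0.2259  0.1242] -100.2 (-18, 18) [(28.0, 15.0), (28.0, 15.0)]
10 [ 0.5772 -0.2296  0.124 ] -111.7 (-7, 27) [(30.0, 17.0), (25.0, 13.0)]
20 [ 0.5757 -0.2331  0.1235] -123.0 (5, 36) [(32.0, 19.0), (22.0, 11.0)]
30 [ 0.5737 -0.2363  0.1227] -133.9 (17, 45) [(34.0, 21.0), (19.0, 9.0)]
40 [ 0.5712 -0.239   0.1216] -144.3 (29, 55) [(35.0, 22.0), (18.0, 8.0)]
50 [ 0.5684 -0.2413  0.1202] -154.2 (40, 65) [(37.0, 24.0), (16.0, 6.0)]
60 [ 0.5654 -0.2429  0.1187] -163.7 (47, 73) [(37.0, 25.0), (16.0, 5.0)]
70 [ 0.5621 -0.244   0.1169] -172.7 (55, 81) [(37.0, 26.0), (16.0, 3.0)]
80 [ 0.5588 -0.2444  0.1151] -181.5 (70, 91) [(37.0, 26.0), (16.0, 3.0)]
90 [ 0.5555 -0.2442  0.1132] -190.2 None [(37.0, 27.0), (16.0, 3.0)]
```

drive_tool --moves "0.02 0.016 -0.02 0 0.586;0.02 0.016 -0.02 0 0.586;0.02 0.016 -0.02 0 0.586;0 0 -0.02 0 0.586;0 0 0 0 0.586;0 0 0 0 0.586" --newtons 20

```text
time: 3.5
ee_pos: [0.5775, -0.2139, 0.2145]
eef_rot: [0.693, 0.143, -0.692, 0.143]
ft_force: [-0.5, -0.5, -0.3]
width: 0.0384
```

```bash
python3 -c "
from h import *
st()"
```

```text
t 3.5 p [ 0.5775 -0.2139  0.2145] yaw -66.6 F [-0.5 -0.5 -0.3] w 0.0384 q7 -0.64
```

drive_tool --moves "0 -0.001 -0.03 0 0.586;0 0 -0.03 0 0.586;0 0 -0.02 0 0.586;0 0 -0.011 0 0.586;0 0 0 0 0.586;0 0 0 0 0.586"

```text
time: 4.25
ee_pos: [0.5785, -0.2142, 0.1236]
eef_rot: [0.693, 0.143, -0.692, 0.144]
ft_force: [0.3, 0.4, 0.6]
width: 0.0361
```

```bash
python3 -c "
from h import *
st()
snap('wrist','w3');snap('side','s3');crop('s3',280,150,400,285,5,'s3c')"
```

```text
t 4.25 p [ 0.5785 -0.2142  0.1236] yaw -66.6 F [0.3 0.4 0.6] w 0.0361 q7 -0.59
```

View pics/s3c.png

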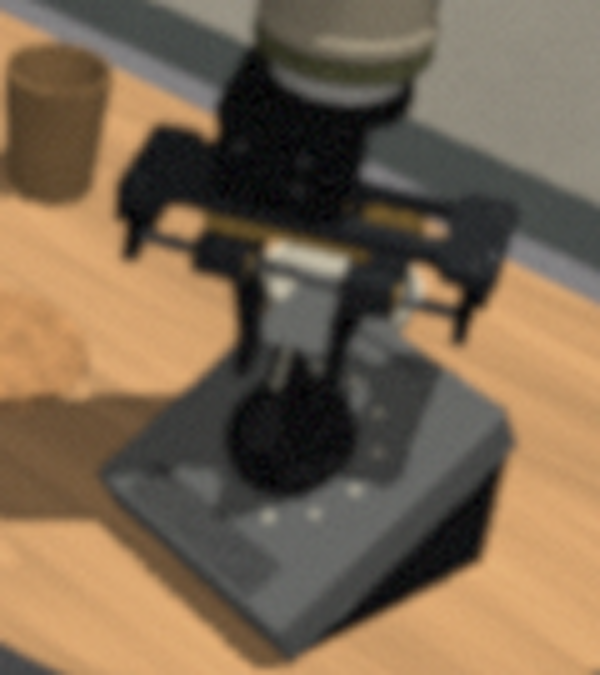

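View pics/w3.png

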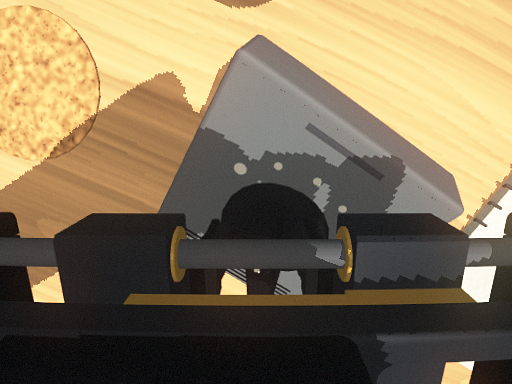

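drive_tool --moves "-0.0007 0.0017 -0.0006 5.2 0.586;-0.0007 0.0017 -0.0006 5.2 0.586;-0.001 0.0016 -0.0007 5 0.586;-0.001 0.0016 -0.0007 5 0.586;-0.0012 0.0014 -0.0008 4.7 0.586;-0.0012 0.0014 -0.0008 4.7 0.586;-0.0013 0.001 -0.0009 4.5 0.586;-0.0013 0.001 -0.0009 4.5 0.586;0 0 0 0 0.586;0 0 0 0 0.586"

```text
time: 5.6
ee_pos: [0.5699, -0.2028, 0.117]
eef_rot: [0.606, 0.365, -0.605, 0.365]
ft_force: [0.2, -1.8, 1.2]
width: 0.0357
```

```bash
python3 -c "
from h import *
st()
snap('wrist','w4');snap('side','s4');crop('s4',280,150,400,285,5,'s4c')"
```

```text
t 5.6 p [ 0.5699 -0.2028  0.117 ] yaw -27.9 F [ 0.2 -1.8  1.2] w 0.0357 q7 0.0
```

View pics/s4c.png

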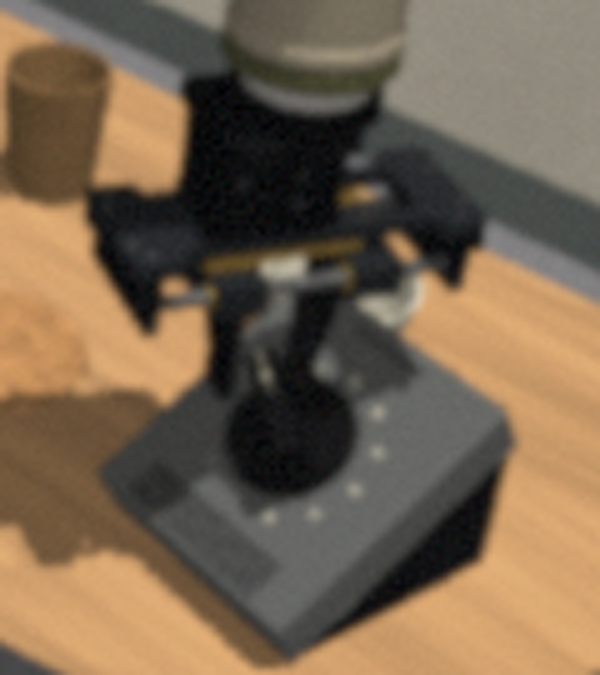

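View pics/w4.png

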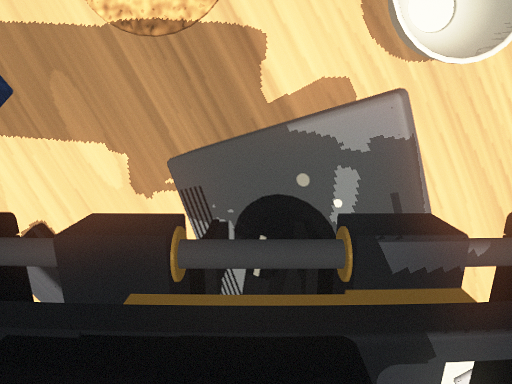

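drive_tool --moves "-0.0014 0.0009 -0.0009 4.4 0.586;0 0 0 0 0.586;-0.001 0.0004 -0.0005 2 0.586;0 0 0 0 0.586"

```text
time: 6.2
ee_pos: [0.5686, -0.2035, 0.1165]
eef_rot: [0.585, 0.396, -0.584, 0.4]
ft_force: [4.7, -8.6, 2.1]
width: 0.0362
```

```bash
python3 -c "
from h import *
st()
snap('side','s5');crop('s5',310,190,360,260,10,'s5c')"
```

```text
t 6.2 p [ 0.5686 -0.2035  0.1165] yaw -21.5 F [ 4.7 -8.6  2.1] w 0.0362 q7 0.11
```

View pics/s5c.png

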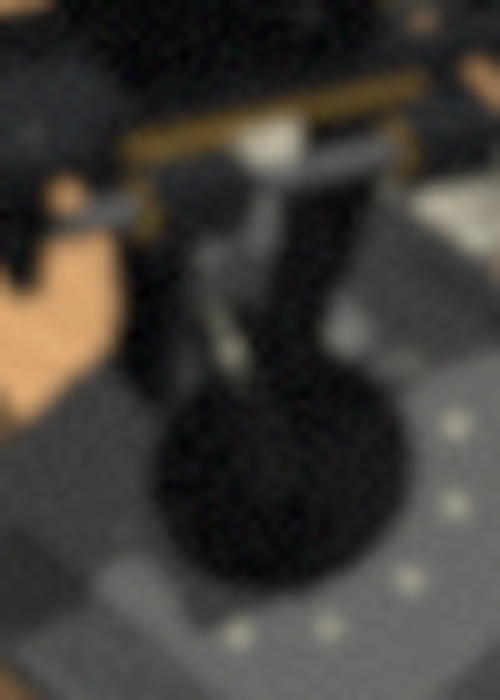

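```bash
python3 -c "
from plan import *
c=load('s5')
for a in(-66,-60,-50,-40,-30):
    print(a,((proj(c,[pt(p,a,.031,.045),pt(p,a,.005,.045)])-[310,190])*10).round())
c=load('s4')
"
```

```text
-66 [[194. 310.]
 [226. 385.]]
-60 [[206. 305.]
 [228. 384.]]
-50 [[225. 300.]
 [231. 383.]]
-40 [[246. 298.]
 [234. 383.]]
-30 [[265. 299.]
 [238. 383.]]
```

drive_tool --moves "0.0025 -0.0015 0.0012 -6.2 0.586;0.0013 -0.001 0.0009 -4.6 0.586;0.0013 -0.0011 0.0009 -4.5 0.586;0.0012 -0.0013 0.0008 -4.7 0.586;0.0011 -0.0014 0.0007 -4.7 0.586;0.001 -0.0015 0.0007 -4.9 0.586;0.0009 -0.0016 0.0007 -5 0.586;0.0007 -0.0017 0.0006 -5.2 0.586;0.0006 -0.0017 0.0005 -5.2 0.586;0.0004 -0.0018 0.0004 -5.4 0.586;0.0003 -0.0019 0.0004 -5.5 0.586;0.0001 -0.0019 0.0003 -5.6 0.586;0.0001 -0.0019 0.0002 -5.7 0.586;-0.0002 -0.0019 0.0001 -5.7 0.586;-0.0002 -0.0019 0.0001 -5.8 0.586;0 0 0 0 0.586"

```text
time: 8.25
ee_pos: [0.5785, -0.2224, 0.1232]
eef_rot: [-0.704, 0.061, 0.705, 0.063]
ft_force: [-1.7, 6.5, 3.6]
width: 0.0362
```

```bash
python3 -c "
from h import *
st()
snap('side','s6');crop('s6',300,180,370,260,9,'s6c')"
```

```text
t 8.25 p [ 0.5785 -0.2224  0.1232] yaw -100.0 F [-1.7  6.5  3.6] w 0.0362 q7 -1.1
```

View pics/s6c.png

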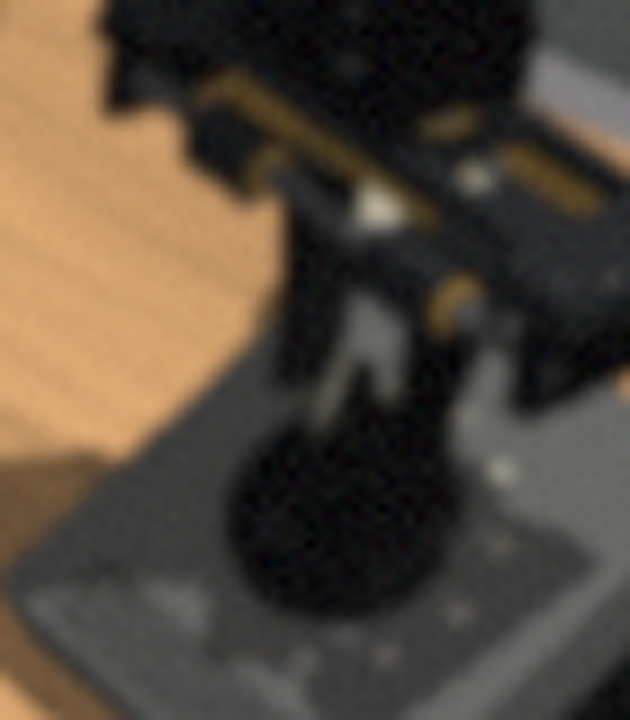

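drive_tool --moves "-0.0004 -0.0019 -0.0001 -5.8 0.586;-0.0005 -0.0018 -0.0001 -5.7 0.586;-0.0007 -0.0018 -0.0002 -5.7 0.586;-0.0008 -0.0017 -0.0003 -5.6 0.586;-0.001 -0.0016 -0.0004 -5.5 0.586;-0.001 -0.0016 -0.0004 -5.4 0.586;-0.0012 -0.0014 -0.0005 -5.2 0.586;-0.0013 -0.0013 -0.0006 -5.2 0.586;-0.0014 -0.0012 -0.0007 -5 0.586;-0.0014 -0.0011 -0.0007 -4.9 0.586;0 0 0 0 0.586;0 0 0 0 0.586"

```text
time: 9.8
ee_pos: [0.5701, -0.2379, 0.1199]
eef_rot: [-0.6, 0.373, 0.6, 0.376]
ft_force: [1.6, 7.6, 5.8]
width: 0.0358
```

```bash
python3 -c "
from plan import *
s=st();T=s['ee_pos'];
for a in(30,40,50): print(a,rng(T,-155,.036,a))
snap('side','s7');crop('s7',300,180,370,260,9,'s7c');snap('wrist','w7')
c=load('s7')
for a in(30,40,45,50,60):
    print(a,((proj(c,[pt(p,a,.031,.045),pt(p,a,.005,.045)])-[300,180])*9).round())"
```

```text
t 9.8 p [ 0.5701 -0.2379  0.1199] yaw -153.9 F [1.6 7.6 5.8] w 0.0358 q7 -1.89
30 (34, 59)
40 (34, 59)
50 (34, 59)
30 [[402. 415.]
 [316. 444.]]
40 [[405. 430.]
 [316. 446.]]
45 [[406. 438.]
 [316. 448.]]
50 [[405. 447.]
 [316. 449.]]
60 [[402. 463.]
 [315. 451.]]
```

View pics/s7c.png

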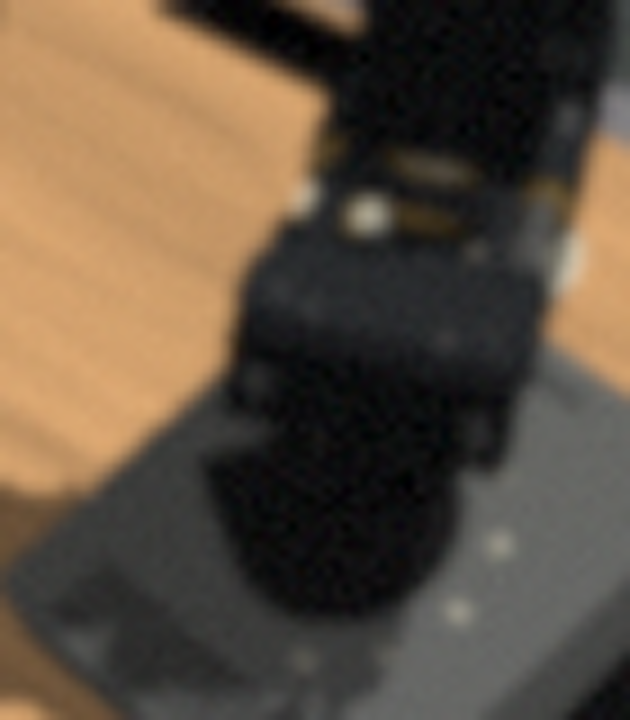

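View pics/w7.png

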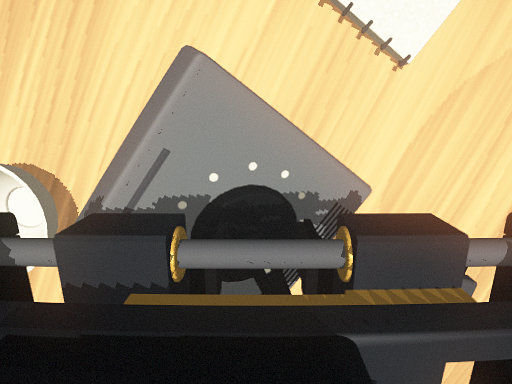

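drive_tool --moves "-0.0015 -0.0009 -0.0007 0 0.586;-0.0015 -0.0008 -0.0007 0 0.586;0 0 0 0 0.586"

```text
time: 10.28
ee_pos: [0.5678, -0.2408, 0.1192]
eef_rot: [0.601, -0.373, -0.599, -0.375]
ft_force: [5.0, 3.3, 5.2]
width: 0.0361
```

```bash
python3 -c "
from plan import *
s=st();T=s['ee_pos'];
print(rng(T,-154,.036,50))"
```

```text
t 10.28 p [ 0.5678 -0.2408  0.1192] yaw -153.9 F [5.  3.3 5.2] w 0.0361 q7 -1.89
(41, 65)
```

drive_tool --moves "-0.0016 -0.0006 -0.0008 0 0.586;-0.0016 -0.0005 -0.0008 0 0.586;0 0 0 0 0.586"

```text
time: 10.65
ee_pos: [0.5631, -0.243, 0.117]
eef_rot: [0.6, -0.375, -0.599, -0.375]
ft_force: [0.6, -0.3, 1.2]
width: 0.0359
```

```bash
python3 -c "
from plan import *
s=st();T=s['ee_pos'];
print(rng(T,-154,.036,55));snap('wrist','w8')"
```

```text
t 10.65 p [ 0.5631 -0.243   0.117 ] yaw -154.0 F [ 0.6 -0.3  1.2] w 0.0359 q7 -1.88
(52, 79)
```

View pics/w8.png

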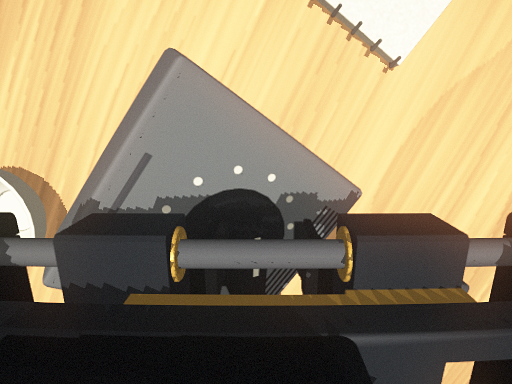

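drive_tool --moves "0 0 0.01 0 0.586;0 0 0.03 0 0.586;0 0 0.05 0 0.3;-0.015 0.03 0.05 5 0;-0.015 0.033 0.04 5 0;0 0 0 0 0;0 0 0 0 0"

```text
time: 11.58
ee_pos: [0.532, -0.1804, 0.2964]
eef_rot: [-0.63, 0.321, 0.63, 0.322]
ft_force: [-0.1, -0.6, -0.9]
width: 0.0783
```

```bash
python3 -c "
from plan import *
s=st()
snap('wrist','w9');crop('w9',150,0,380,200,3,'w9c')
c=load('w9')
for a in(30,60,90):
    print(a,((proj(c,[pt(p,a,.031,.045),pt(p,a,.005,.045)])-[150,0])*3).round())"
```

```text
t 11.57 p [ 0.532  -0.1804  0.2964] yaw -144.1 F [-0.1 -0.6 -0.9] w 0.0783 q7 -1.97
30 [[332. 323.]
 [344. 392.]]
60 [[376. 321.]
 [351. 392.]]
90 [[411. 342.]
 [356. 395.]]
```

View pics/w9c.png

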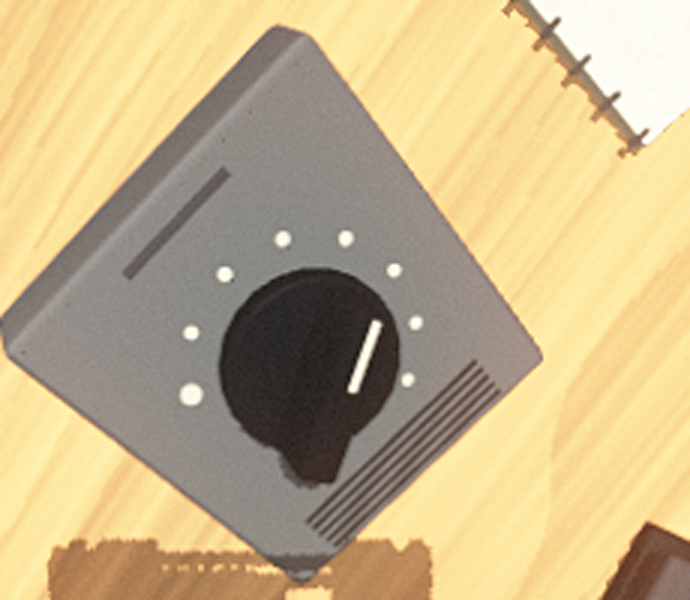

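The knob mark lies on the 60°-right direction (model (376,321)–(351,392), seen (378,322)–(354,392)). That is four clicks, and the gripper has let go. Next is the pod.

drive_tool --moves "-0.0035 0.028 0 4.6 0;-0.0035 0.028 0 4.6 0;-0.0035 0.028 0 4.6 0;-0.0035 0.028 0 4.6 0;-0.0035 0.028 0 4.6 0;-0.0035 0.028 0 4.6 0;-0.0035 0.028 0 4.6 0;-0.0035 0.028 0 4.6 0;-0.0035 0.028 0 4.6 0;-0.0035 0.028 0 4.6 0;-0.0035 0.028 0 4.6 0;-0.0035 0.028 0 4.6 0;-0.0035 0.028 0 4.6 0;-0.0035 0.028 0 4.6 0;0 0 0 0 0;0 0 0 0 0;0 0 0 0 0"

```text
time: 13.75
ee_pos: [0.4836, 0.2107, 0.2967]
eef_rot: [0.704, 0.063, -0.704, 0.063]
ft_force: [1.2, -0.6, -0.1]
width: 0.087
```

```bash
python3 -c "
from h import *
st();snap('wrist','wa');crop('wa',130,0,400,230,3,'wac')"
```

```text
t 13.75 p [0.4836 0.2107 0.2967] yaw -79.7 F [ 1.2 -0.6 -0.1] w 0.087 q7 -1.79
```

View pics/wa.png

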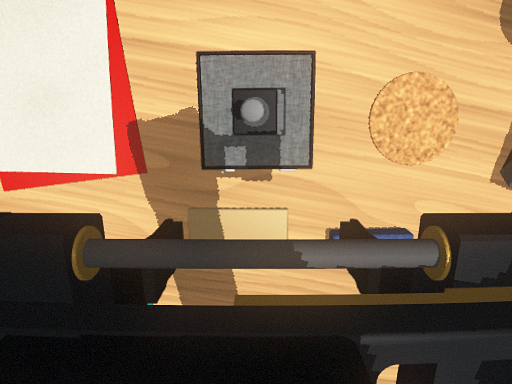

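View pics/wac.png

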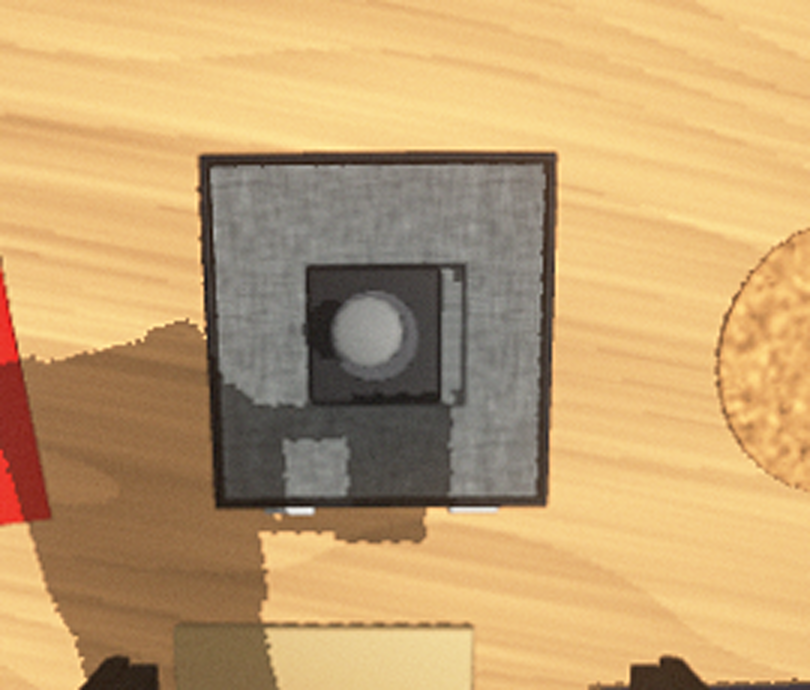

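```bash
python3 -c "
from h import *
c=load('wa')
print('stem',onz(c,np.array([368,329])/3+[130,0]-.33,.135))
P=[onz(c,np.array(u)/3+[130,0]-.33,.05) for u in((201,154),(556,154),(547,506),(217,506))];print(np.mean(P,0),np.array(P).round(3)); d=P[0]+P[1]-P[2]-P[3];print(np.degrees(np.arctan2(d[1],d[0])))
# mat: edge points, circle fit
E=np.array([onz(c,u,.004) for u in((369,120),(458,115),(414,71.5),(411,165),(380,87),(445,150))])[:,:2]
from scipy.optimize import least_squares
q=least_squares(lambda q:np.hypot(*(E-q[:2]).T)-q[2],[.58,0,.065]);print(q.x,q.fun)
"
```

```text
stem [0.55281286 0.23116881 0.135     ]
[0.55268002 0.22834245 0.05      ] [[0.61  0.311 0.05 ]
 [0.635 0.172 0.05 ]
 [0.495 0.145 0.05 ]
 [0.47  0.285 0.05 ]]
10.600052066326267
[0.58350943 0.00976031 0.06525631] [-0.00127682 -0.00080504 -0.00085683 -0.00047019  0.00205145  0.00135744]
```

drive_tool --moves "0.0235 0.0068 -0.02 0 0;0.023 0.0068 -0.03 0 0;0.023 0.0068 -0.04 0 0;0 0 -0.04 0 0;0 0 -0.03 0 0;0 0 -0.02 0 0;0 0 -0.015 0 0;0 0 -0.007 0 0;0 0 0 0 0;0 0 0 0 0"

```text
time: 15.05
ee_pos: [0.5534, 0.2321, 0.0955]
eef_rot: [0.705, 0.064, -0.704, 0.064]
ft_force: [0.1, -0.3, 0.8]
width: 0.0865
```

```bash
python3 -c "
from h import *
st();snap('wrist','wb');snap('side','sb');crop('sb',160,110,280,220,6,'sbc')"
```

```text
t 15.05 p [0.5534 0.2321 0.0955] yaw -79.6 F [ 0.1 -0.3  0.8] w 0.0865 q7 -1.5
```

View pics/wb.png

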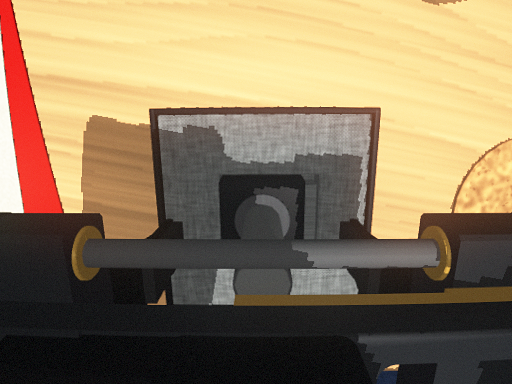

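View pics/sbc.png

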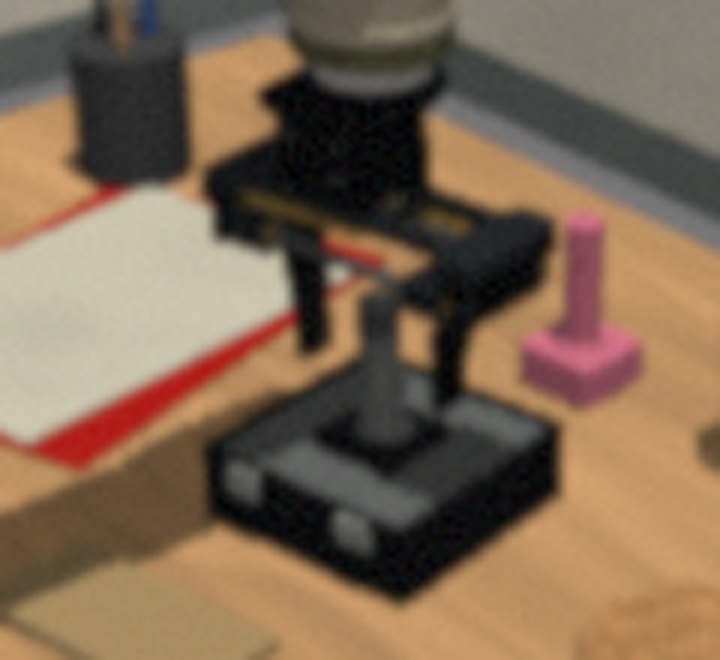

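The stem is at about (262,283), between the fingers at (180) and (345), so it is centred. Closing now.

drive_tool --moves "0 0 0 0 0.4;0 0 0 0 0.6;0 0 0 0 1;0 0 0 0 1;0 0 0 0 1;0 0 0 0 1" --newtons 45

```text
time: 15.9
ee_pos: [0.5529, 0.2319, 0.0947]
eef_rot: [-0.704, -0.064, 0.704, -0.064]
ft_force: [-0.0, -0.1, -0.1]
width: 0.0347
```

```bash
python3 -c "
from h import *
st()"
```

```text
t 15.9 p [0.5529 0.2319 0.0947] yaw -79.6 F [-0.  -0.1 -0.1] w 0.0347 q7 -1.5
```

drive_tool --moves "0 0 0 0 1;0 0 0 0 1;0 0 0 0 1"

```text
time: 16.27
ee_pos: [0.553, 0.2316, 0.0947]
eef_rot: [0.704, 0.064, -0.704, 0.064]
ft_force: [-0.1, -1.6, -0.1]
width: 0.0233
```

drive_tool --moves "0 0 0.004 0 1;0 0 0.004 0 1;0 0 0.004 0 1;0 0 0.004 0 1;0 0 0.004 0 1;0 0 0.004 0 1;0 0 0.004 0 1;0 0 0.006 0 1;0 0 0.01 0 1;0 0 0.01 0 1;0 0 0.01 0 1;0 0 0 0 1;0 0 0 0 1"

```text
time: 17.9
ee_pos: [0.5527, 0.232, 0.1585]
eef_rot: [-0.704, -0.064, 0.704, -0.064]
ft_force: [-0.5, -0.8, -2.9]
width: 0.0233
```

```bash
python3 -c "
from h import *
st();snap('wrist','wc');snap('side','sc');crop('sc',160,90,280,220,5,'scc')"
```

```text
t 17.9 p [0.5527 0.232  0.1585] yaw -79.6 F [-0.5 -0.8 -2.9] w 0.0233 q7 -1.54
```

View pics/wc.png

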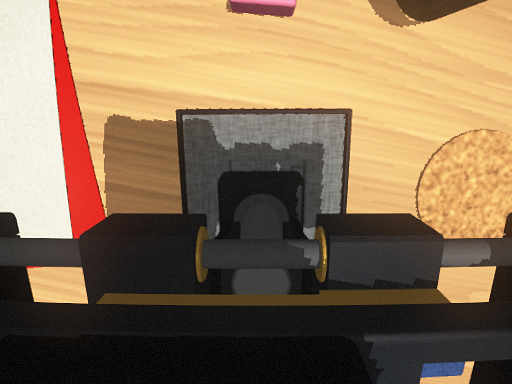

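View pics/scc.png

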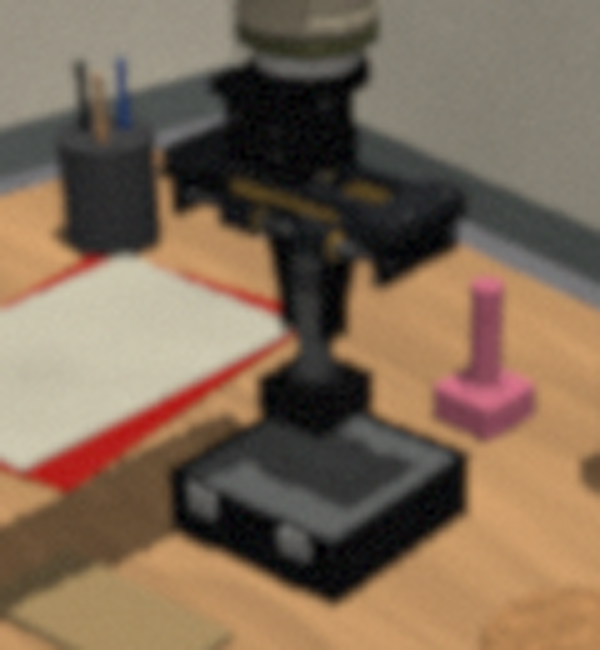

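drive_tool --moves "0.001 -0.008 0.005 0 1;0.002 -0.014 0.005 0 1;0.003 -0.02 0 0 1;0.003 -0.02 0 0 1;0.003 -0.02 0 0 1;0.003 -0.02 0 0 1;0.003 -0.02 0 0 1;0.003 -0.02 0 0 1;0.003 -0.02 0 0 1;0.003 -0.02 0 0 1;0.002 -0.02 0 0 1;0.0015 -0.013 -0.01 0 1;0.001 -0.0085 -0.015 0 1;0 0 -0.01 0 1;0 0 0 0 1;0 0 0 0 1;0 0 0 0 1"

```text
time: 20.12
ee_pos: [0.5847, 0.0089, 0.1341]
eef_rot: [0.704, 0.064, -0.704, 0.064]
ft_force: [-0.6, 0.0, -2.7]
width: 0.0232
```

```bash
python3 -c "
from h import *
st();snap('wrist','wd');snap('side','sd');crop('sd',220,120,340,250,5,'sdc')"
```

```text
t 20.12 p [0.5847 0.0089 0.1341] yaw -79.6 F [-0.6  0.  -2.7] w 0.0232 q7 -1.14
```

View pics/wd.png

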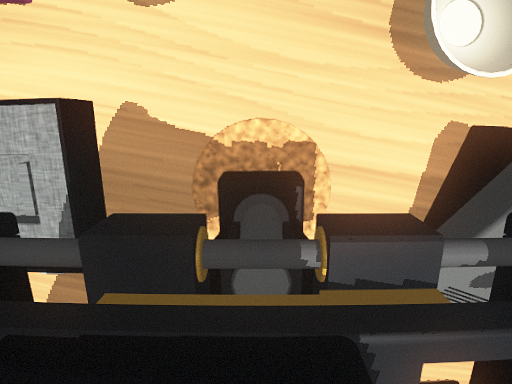

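View pics/sdc.png

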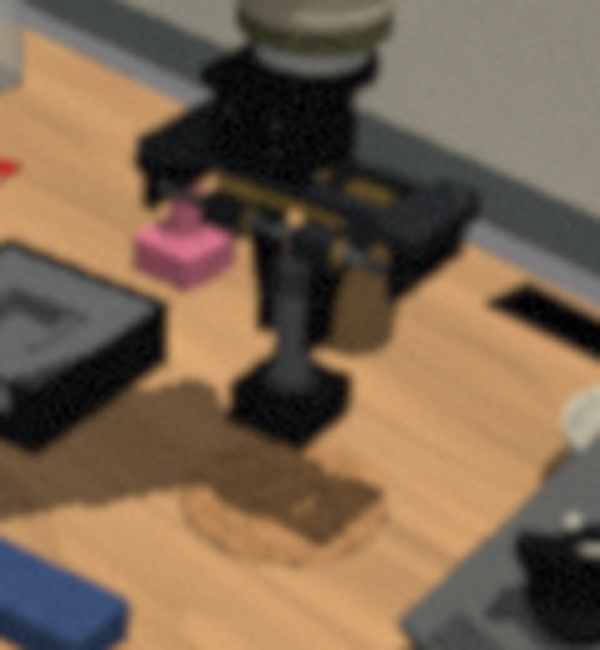

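drive_tool --moves "0 0 -0.01 0 1;0 0 -0.012 0 1;0 0 -0.012 0 1;0 0 -0.008 0 1;0 0 -0.005 0 1;0 0 -0.004 0 1;0 0 -0.003 0 1;0 0 -0.001 0 1;0 0 0 0 1;0 0 0 0 1"

```text
time: 21.48
ee_pos: [0.5845, 0.0085, 0.0788]
eef_rot: [0.704, 0.064, -0.704, 0.064]
ft_force: [0.6, 0.1, -2.1]
width: 0.0235
```

```bash
python3 -c "
from h import *
st();snap('side','se');crop('se',220,140,340,250,6,'sec')"
```

```text
t 21.48 p [0.5845 0.0085 0.0788] yaw -79.6 F [ 0.6  0.1 -2.1] w 0.0235 q7 -1.1
```

View pics/sec.png

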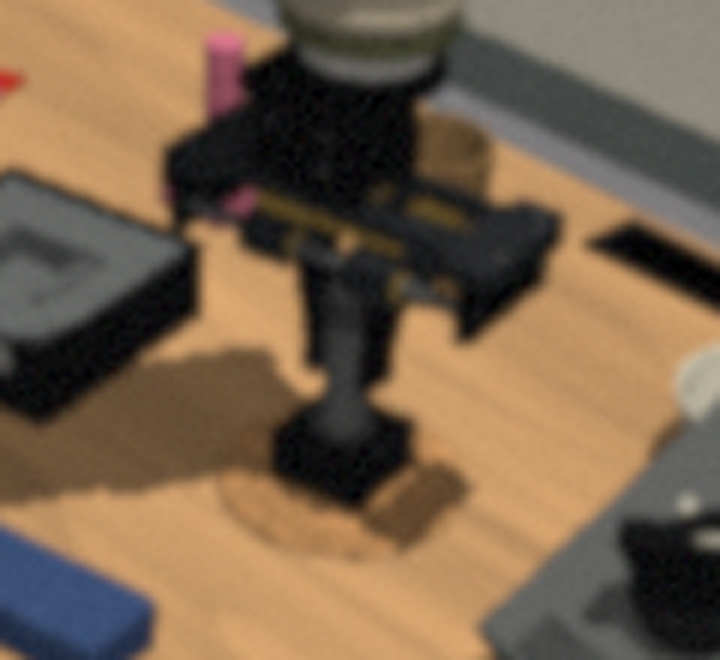

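```bash
python3 -c "
from h import *
c=load('se')
print(onz(c,np.array([352,507])/6+[220,140]-.4,.007))
print(((proj(c,[[.562,-.024,.007],[.5868,.008,.004],[.584,.0085,.004]])-[220,140])*6).round())
"
```

```text
[ 0.56994683 -0.01641949  0.007     ]
[[349. 518.]
 [338. 475.]
 [334. 476.]]
```

drive_tool --moves "0 0 -0.001 0 1;0 0 -0.001 0 1;0 0 0 0 1"

```text
time: 21.9
ee_pos: [0.5843, 0.0085, 0.0766]
eef_rot: [-0.704, -0.064, 0.704, -0.064]
ft_force: [0.3, -0.3, -3.7]
width: 0.0232
```

drive_tool --moves "0 0 -0.001 0 1;0 0 -0.0005 0 1;0 0 0 0 1;0 0 0 0 1"

```text
time: 22.4
ee_pos: [0.5845, 0.0084, 0.0756]
eef_rot: [0.704, 0.064, -0.704, 0.064]
ft_force: [-3.9, 0.6, 5.2]
width: 0.0234
```

Contact felt: Fz went from −3 to +5 N at TCP z 0.0756, as expected. Releasing.

drive_tool --moves "0 0 0.0005 0 1;0 0 0 0 0.65;0 0 0 0 0.6;0 0 0 0 0.4;0 0 0 0 0;0 0 0 0 0;0 0 0 0 0;0 0 0 0 0"

```text
time: 23.4
ee_pos: [0.5844, 0.0084, 0.0757]
eef_rot: [-0.704, -0.064, 0.704, -0.064]
ft_force: [0.5, 0.4, -0.3]
width: 0.0768
```

```bash
python3 -c "
from h import *
st();snap('wrist','wf');snap('side','sf');crop('sf',220,140,340,250,6,'sfc')"
```

```text
t 23.4 p [0.5844 0.0084 0.0757] yaw -79.6 F [ 0.5  0.4 -0.3] w 0.0768 q7 -1.1
```

View pics/wf.png

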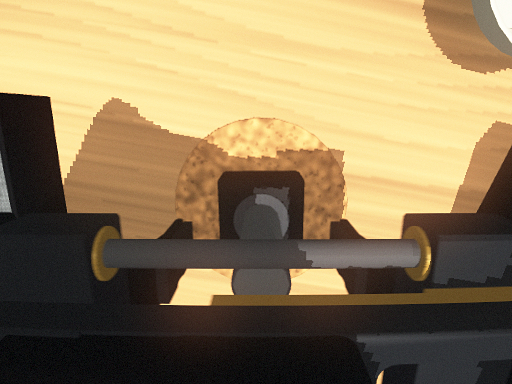

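View pics/sfc.png

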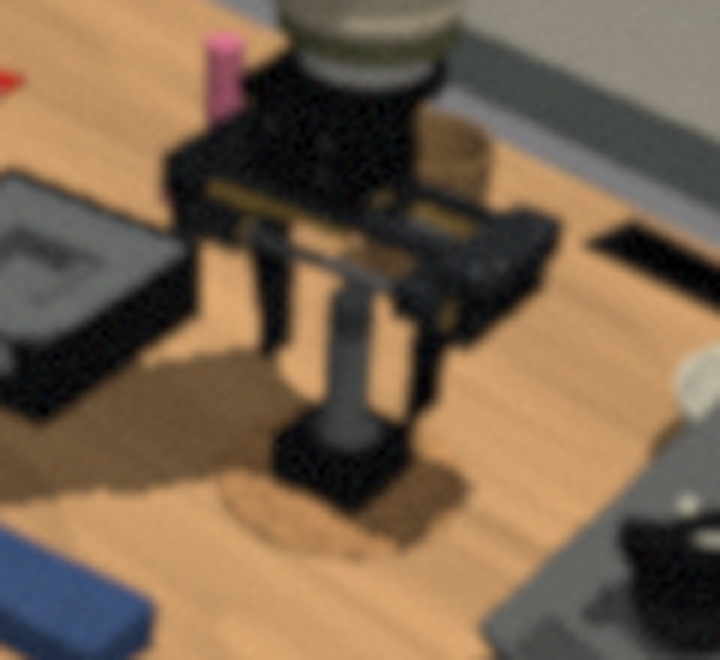

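Pod stands released on the mat. Rising straight up, then moving aside to look.

drive_tool --moves "0 0 0.01 0 0;0 0 0.03 0 0;0 0 0.04 0 0;0 0 0.05 0 0;0 0 0.05 0 0;-0.03 -0.005 0.03 0 0;-0.04 -0.007 0 0 0;0 0 0 0 0;0 0 0 0 0;0 0 0 0 0"

```text
time: 24.75
ee_pos: [0.5148, -0.0036, 0.2856]
eef_rot: [-0.704, -0.063, 0.704, -0.064]
ft_force: [0.5, 0.1, 1.0]
width: 0.087
```

```bash
python3 -c "
from h import *
st();snap('wrist','wg');snap('side','sg');snap('top','tg');crop('sg',220,140,400,290,4,'sgc');crop('wg',130,0,460,230,2,'wgc')"
```

```text
t 24.75 p [ 0.5148 -0.0036  0.2856] yaw -79.7 F [0.5 0.1 1. ] w 0.087 q7 -1.39
```

View pics/wg.png

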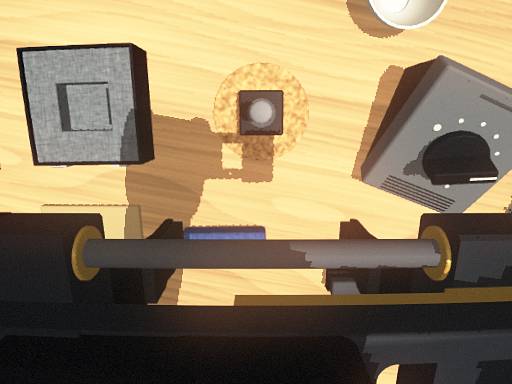

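View pics/sgc.png

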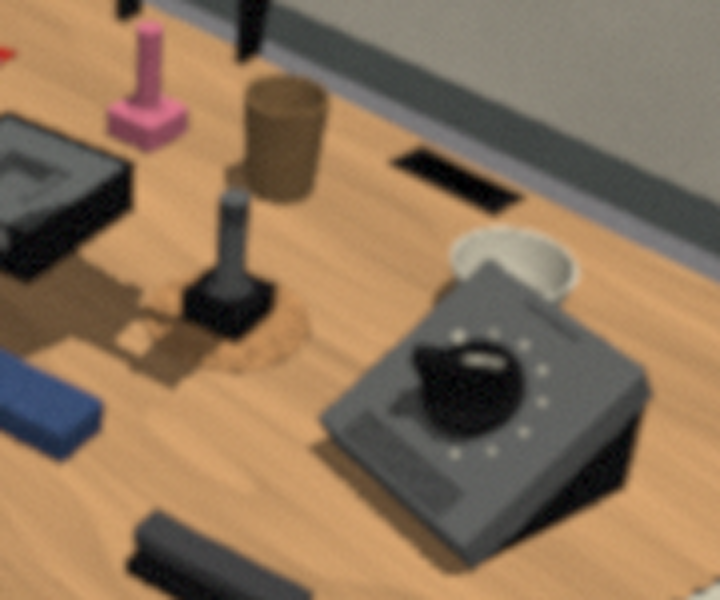

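View pics/tg.png

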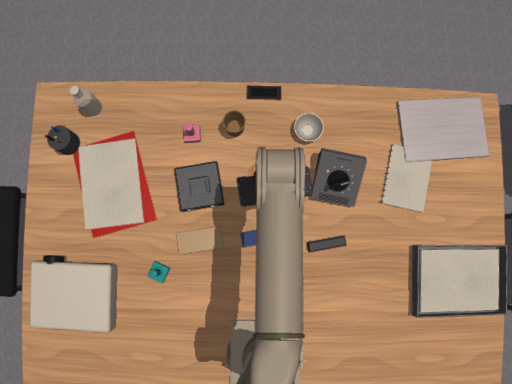

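Wrist view: the foot is centred at (261,112) and the mat at (261,111.5), with the stem upright. The knob mark is still to the right of up. One numeric check, then I hand in.

```bash
python3 -c "
from plan import *
c=load('wg')
m=np.mean([onz(c,u,.004) for u in((213,112),(309,112),(261,63),(261,160))],0)
print('mat',m,'foot',onz(c,(261,112.5),.034),'stemtop',onz(c,(261,112),.116))
c=load('sg');print([(a,((proj(c,[pt(p,a,.031,.045),pt(p,a,.005,.045)])-[220,140])*4).round().tolist()) for a in(30,60,90)])
st();ticket.close_job()"
```

```text
mat [0.58439664 0.00777164 0.004     ] foot [0.58384464 0.00775892 0.034     ] stemtop [0.58313863 0.00783848 0.116     ]
[(30, [[499.0, 344.0], [460.0, 357.0]]), (60, [[499.0, 366.0], [460.0, 361.0]]), (90, [[486.0, 386.0], [458.0, 364.0]])]
t 24.9 p [ 0.5147 -0.004   0.2854] yaw -79.7 F [ 0.3 -1.2  0. ] w 0.0873 q7 -1.39
the job is handed in; nothing more can be done
```

The job is handed in at about 25 s on the robot's clock. It gave no verdict, so what follows rests on my own checks.

**Knob:** I straddled the grip bar and turned it anticlockwise until the stop held, at about 10 N with the mark about 66° left of up the slope. I then turned it clockwise four clicks and let go. The wrist picture showed the mark on the line expected for 60° right, the fourth dot. The last side picture agrees to within a pixel or two.

**Pod:** I pulled it straight up out of the foam and carried it upright. I set it on the mat with about 8 N of contact, then released it and withdrew. The last wrist picture put its foot within about 1 mm of the mat's centre and the stem axis upright to within about 0.01 rad.

**Bystanders:** Comparing the pictures by eye, none had moved. The last top picture had the arm covering part of the eraser. The gripper touches nothing.

**Disagreements:** The side and top cameras differed by about 6 mm in x, so I relied on the wrist camera for the close work. Just before set-down the side camera put the pod's foot about 8 mm from where I expected it, which would still be inside the 25 mm allowed.

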